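# Open the red filler cap of a twin sauce dispenser, thread hand unknown

## Task

Open the red filler cap of the twin sauce dispenser for a refill: one of the two necks has a left-hand thread and nobody marked which, so try it one way and, if it jams, the other, and turn it about a quarter turn the way it loosens until it comes free. Then lift it straight up and finish while still holding it in the fingers, level, about 10 cm above where it sat over its own neck. Leave the yellow cap closed and the things standing round the dispenser where they are.

Things in the scene. Friction and masses are not known exactly. Their poses are not given: they have to be found in the camera images.
- cap_red: Bright red screw cap to open, about 120 g, upright on one of the two necks (which one varies). Origin: centre of the underside of its flange, which rests on the neck rim (z 0.126 when closed); z up. Flange 54 mm diameter, 10 mm thick. Below, a 25 mm stem with two lugs (39 mm across, along x) reaches 20 mm into the neck. Locked when closed, with 2 mm of play up and sideways.
- cap_red_knob (a point): Centre of the red cap's round knurled knob, the part to grip: a cylinder 40 mm in diameter on the flange, 27 mm tall (10 to 37 mm above the cap's origin). This point is on the cap's axis, 23 mm above its origin. A white index mark on the knob's top points along the cap's +x, which at the start is parallel to the dispenser's x.
- cap_yellow: The other cap, to be left closed: same shape and size as the red one but yellow, on the other neck.
- cap_yellow_mark_end (a point): Rim of the yellow knob's top at its white index mark: 20 mm along the cap's x from the axis, 37 mm above its origin.
- dispenser: Twin sauce dispenser, fixed to the worktop: steel housing 110 mm (x) x 250 mm (y), 100 mm tall; low drip tray and two spouts on its front (-x), out to 99 mm. Origin: centre of the underside; x to the back, z up. Two steel filler necks on top at y = +0.065 and -0.065: 50 mm outer diameter, bore 42 mm, 26 mm deep, rims at z 0.126.
- neck_left (a point): Centre of the rim of the neck at the dispenser's y = +0.065, z 0.126. One neck opens counterclockwise seen from above, the other clockwise; which is which varies and cannot be seen. Caps start closed: turned the wrong way a cap jams on a hard stop within 0.1 rad (gripped with 40 N the torque rises to 0.4 to 0.8 N m, then the fingers slip round; the right way takes under 0.1).
- neck_right (a point): Centre of the rim of the neck at the dispenser's y = -0.065, z 0.126. On either neck, turned the right way, a cap turns easily without rising, can be lifted straight off between about 0.8 and 1.7 rad from closed, and meets an end stop at about 1.75 rad.
- ramekin: Bystander: small white ramekin, 67 mm diameter, 42 mm tall, left of the dispenser; origin under its centre.
- deli_cup: Bystander: lidded cream-coloured plastic cup, 72 mm diameter, 70 mm tall, right of the dispenser; origin under its centre.
- shaker: Bystander: grey-topped spice shaker, 44 mm diameter, 90 mm tall, right of the lidded cup; origin under its centre.
There are look-alikes about, which are no part of the job. Of the things that look like the cap_red, the middle-sized one is meant.

How it is judged:
On the way:
1. the red cap is turned loose on its neck (at least 0.6 rad from closed) before it is lifted (angle between the x axis of cap_red and the x axis of dispenser, either way round above 0.6 rad and height (world z) of cap_red below 0.134 m), for 0.1 s.
At the end, for the whole second after the job is handed in: The red cap is held still by the fingers alone, 60 to 140 mm above where it sat, within 40 mm sideways of its own neck's axis and within 15 degrees of level; the yellow cap is still closed and the bystanders are within 30 mm of their places (height (world z) of cap_red between 0.186 and 0.266 m and distance of cap_red from where it was at the start of the episode below 0.145 m and angle between cap_red's own z axis and vertical below 0.26 rad and (horizontal distance between cap_red and neck_left below 0.04 m or horizontal distance between cap_red and neck_right below 0.04 m) and contact force between cap_red and the fingers above 2 N and contact force between cap_red and dispenser below 0.1 N and linear speed of cap_red below 0.03 m/s and height (world z) of cap_yellow below 0.132 m and angle between the x axis of cap_yellow and the x axis of dispenser, either way round below 0.3 rad and distance of each of ramekin, deli_cup, shaker from where it was at the start of the episode below 0.03 m); the arm keeps its last pose, push and grip.
It fails at once if the yellow cap is turned or lifted (the index mark moves more than 8 mm) (distance of cap_yellow_mark_end from where it was at the start of the episode above 0.008 m).
It fails at once if the ramekin is pushed more than 30 mm (distance of ramekin from where it was at the start of the episode above 0.03 m).
It fails at once if the deli cup is pushed more than 30 mm (distance of deli_cup from where it was at the start of the episode above 0.03 m).
It fails at once if the shaker is pushed more than 30 mm (distance of shaker from where it was at the start of the episode above 0.03 m).
It also fails if it takes over 42 s, if anything falls off the work surface, if the arm or the gripper's body presses on something with over 40 N, if the wrist force passes 120 N, or if a joint passes its speed limit or range.

## Robot

A 6-joint arm with a two-finger parallel gripper is mounted at the origin on a cart in front of the work surface, level with it; the furniture and walls round the work are solid. World frame = base frame: x ahead of the robot, y to its left, z up, the work surface at z = 0. Lengths are in m, angles in rad, forces in N, time in s.
With the tool pointing down it reaches from about 0.425 to 0.925 m from the base axis. Payload 12.5 kg.
Tool frame: the origin (TCP) lies at the very end of the fingers, on their centre line; the grasp point (between the pads) lies robot.grasp_offset behind it (robot.grasp_offset is the distance from the TCP to the grasp point, in m); z points along the fingers, y is the line along which they close (so a half turn about z gives the same grasp; the last joint's range is limited). The gripper opens to 85 mm and grips with 20 to 120 N. Pads are 22 mm wide; open, the fingers measure 114 mm over their backs; the gripper's body (76 mm by 85 mm) begins 54 mm behind the grasp point. The pads swing forward as they close: fully open they stand 13 mm farther back than shut.
Start: joints at [1.191, 0.491, 1.559, -0, 1.092, -0.106], TCP at [0.169, 0.602, 0.199] pointing down, gripper open.
Joint ranges: [-3.1, 3.1], [-0.84, 2.19], [0.05, 2.79], [-1.13, 4.28], [0.06, 2.93], [-2.69, 2.69]. Speed limits (rad/s): [2.22, 2.22, 2.79, 3.14, 3.14, 3.14].

## Interface

Orientations are given as [roll, pitch, yaw] about the fixed x, y, z axes, in that order (R = Rz(yaw) Ry(pitch) Rx(roll)).
In Python, from cell import robot gives the robot as it stands.
- The arm moves only by the shell command python3 -m inch 'ROWS' [FORCE]. ROWS is JSON, a list that holds one entry, the list of rows, each a list of 7 numbers: the shift along the tool's x, y, z in m, then the turn, a rotation vector about the tool's x, y, z in degrees, then the opening, from -1 (shut) to 1 (fully open). In form: [[[tx, ty, tz, wx, wy, wz, grip], ...]]. A call has 1 to 20 rows; each row shifts and turns the commanded pose from where the row before left it, along the tool's axes as they then stand; what a row does not reach is not made up. A row lasts 1/10 s, in which the tool goes at most 50 mm and 8.59 degrees, less where a joint would pass 70% of its speed; a pose out of reach is approached as far as the arm can. A call is refused whole if a number of a shift passes 0.05 or a number of a turn 8.59, either way. A call with a gripper value outside its range is refused whole. The fingers move at their own pace and stop on an object; FORCE is the grip in N (left out, the last holds). Time passes only in rows, so rows that do not move let the fingers close. It gives the time, the measured TCP pose, the force, the opening and the grip force at its end, in the units of the state.
- robot.get_obs(): the state, without advancing time (a new reading comes with each control period).
- robot.snapshot(name): name is "scene" or "top" or "wrist"; returns a dict with "frame" (480x640x3 uint8, blue, green, red), "range_z" (480x640 float32, m along the optical axis (not along the pixel's ray), 0 where there is no reading), "fov_y" (degrees; the focal length in pixels is half the picture's height over the tangent of half this angle, whatever the lens; pixels are square), "cx", "cy" (the principal point, pixels), "D" ([k1, k2, p1, p2, k3] as OpenCV has them; the pictures are not rectified), "rvec" (rotation vector, rad) and "tvec" (3), from world to camera coordinates, as OpenCV has them; the wrist camera has in their place "tool_from_camera" (4x4, takes a point from camera to tool coordinates, whose origin is the TCP and whose axes are the flange's). Camera axes: x right, y down, z forward; pixel columns grow to the right and rows downward; lengths in m; the calibration is good to about 2 mm. A picture is of the moment at which its call begins: read the wrist's pose just before it.
- robot.job_done(): hands the job in; it is judged then, once.
The state is a dict: "clock": time; "joint_positions": joint angles; "qd": joint speeds; "joint_efforts": joint torques, N m; "position": TCP position; "tcp_rot": TCP orientation; "force": force on the tool from outside, world axes, zero at the start; "torque": the same for the moment, N m; "width": opening from 0.0 (shut) to 1.0 (fully open); "gripper_force": force on a finger pad.
Only numpy, scipy, OpenCV 4.12 (cv2) and the standard library are available. Lean on these libraries where they do the work, as an engineer would, in place of code of your own. Each camera call takes 0.05 s, during which the arm holds its last target. There are 200 camera calls.

## Working session

There is one attempt and no reset: what is moved stays moved. The work goes in short steps, Python scripts to look and compute and a shell command to move; the robot and the scene stay as the last step left them, time stands still between calls to the robot, and variables do not carry over. Pictures are saved under pics/ and viewed, at most 10 in all, crops included, and the job is handed in when it is done.

```bash
ls; mkdir -p pics
cat > h.py <<'E'
import numpy as np,cv2
from cell import robot
from scipy.spatial.transform import Rotation as R
def K(s):
    f=240/np.tan(np.radians(s["fov_y"])/2); return np.array([[f,0,s["cx"]],[0,f,s["cy"]],[0,0,1]])
def pose(s,o=None):
    "camera-to-world R,t"
    if "rvec" in s:
        Rm=cv2.Rodrigues(np.array(s["rvec"],float))[0]; return Rm.T,-Rm.T@np.array(s["tvec"],float).ravel()
    T=np.array(s["tool_from_camera"]); Rt=R.from_euler('xyz',o["tcp_rot"]).as_matrix()
    return Rt@T[:3,:3],Rt@T[:3,3]+np.array(o["position"])
def ray(s,uv,o=None):
    n=cv2.undistortPoints(np.array([[uv]],float),K(s),np.array(s["D"],float)).ravel()
    Rc,t=pose(s,o); return t,Rc@np.array([n[0],n[1],1.]) 
def onplane(s,uv,z,o=None):
    t,d=ray(s,uv,o); return t+d*(z-t[2])/d[2]
def depthpt(s,uv,o=None):
    t,d=ray(s,uv,o); return t+d*float(s["range_z"][int(round(uv[1])),int(round(uv[0]))])
def tri(a,b):
    (p,d),(q,e)=a,b; d=d/np.linalg.norm(d);e=e/np.linalg.norm(e)
    m=np.linalg.lstsq(np.c_[d,-e],q-p,rcond=None)[0]; x,y=p+m[0]*d,q+m[1]*e
    return (x+y)/2,np.linalg.norm(x-y)
E
python3 - <<'E'
from h import *
o=robot.get_obs(); print({k:np.round(v,3) for k,v in o.items()}, robot.grasp_offset)
for n in("scene","top","wrist"):
    s=robot.snapshot(n); cv2.imwrite(f"pics/{n}0.png",s["frame"]); print(n,s["fov_y"],s["cx"],s["cy"],s["D"],(s["range_z"]>0).mean())
    if n!="wrist":
        print(pose(s)[1])
    hsv=cv2.cvtColor(s["frame"],cv2.COLOR_BGR2HSV)
    for c,m in(("red",cv2.inRange(hsv,(0,130,70),(8,255,255))|cv2.inRange(hsv,(172,130,70),(180,255,255))),("yel",cv2.inRange(hsv,(20,120,90),(35,255,255)))):
        k,_,st,ce=cv2.connectedComponentsWithStats(m)
        for i in range(1,k):
            if st[i,4]>40: print(c,st[i],ce[i].round(1),depthpt(s,ce[i],o).round(3))
E
```

```text
pics
{'clock': np.float64(0.0), 'joint_positions': array([ 1.191,  0.492,  1.559, -0.   ,  1.092, -0.106]), 'qd': array([ 0.001,  0.001, -0.001,  0.   , -0.   ,  0.001]), 'joint_efforts': array([-0.0000e+00, -6.1845e+01, -2.6159e+01, -0.0000e+00,  4.0000e-03,
       -0.0000e+00]), 'position': array([0.169, 0.601, 0.198]), 'tcp_rot': array([-3.14 , -0.   ,  2.868]), 'force': array([ 0.284, -0.25 , -0.737]), 'torque': array([ 0.013,  0.011, -0.   ]), 'gripper_force': np.float64(0.0), 'width': np.float64(0.997)} 0.0187
scene 44.51080342023073 307.3952928661167 238.03968140088352 [-0.05103456  0.          0.          0.          0.        ] 0.9960416666666667
[ 0.07756464 -0.62794522  1.08149447]
red [173   6  36  16 289] [190.5  13.8] [0.853 1.143 0.007]
red [84  9 15 17 51] [89.4 13.6] [0.513 1.137 0.134]
red [301 229  26  27 532] [313.3 242.4] [ 0.512 -0.035  0.163]
red [221 235  34  36 909] [237.1 253. ] [0.402 0.094 0.08 ]
red [358 255  16  17 199] [365.5 263.4] [ 0.628 -0.072  0.039]
red [560 450  20  13 140] [568.8 456.2] [ 0.644 -0.616  0.038]
yel [140 115  10  34 238] [145.  132
[... 5925 characters left out ...]
[156 470  15  10  56] [163.8 475.3] [-0.347  0.638 -0.895]
red [172 471  14   9  55] [178.6 474.6] [-0.347  0.58  -0.91 ]
yel [499 219  22  10 136] [508.  223.4] [ 0.628 -0.479  0.084]
yel [369 252  22  24 379] [379.4 263.5] [ 0.516 -0.148  0.162]
yel [ 47 272  41  29 282] [ 68.1 286.7] [0.443 0.655 0.015]
yel [118 290  30  22 468] [132.5 300.6] [0.412 0.469 0.055]
wrist 65.79499831825667 320.84690152605896 246.08279271900574 [-0.05472563  0.          0.          0.          0.        ] 0.9962727864583333
yel [ 379  386   67   33 1146] [412.3 401.6] [0.429 0.644 0.015]
yel [ 250  401   56   47 1733] [278.4 422.2] [0.386 0.491 0.047]
yel [626 443  14  22 167] [634.4 450.7] [0.606 0.922 0.016]
```

View pics/top0.png

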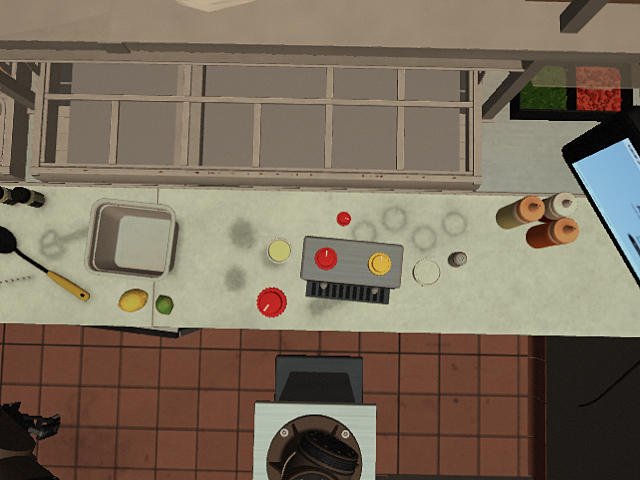

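View pics/scene0.png

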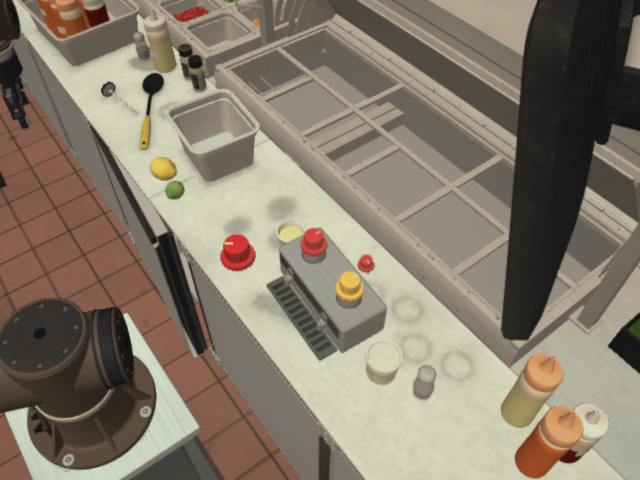

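The top picture shows three red caps: a large one at (271,302) on the worktop, the middle one at (326,258) on the dispenser's left neck, and a small one at (344,218). The yellow cap is at (379,263), the ramekin at (279,250), the cup at (427,271) and the shaker at (458,259). In the scene picture the middle red cap is at (313,242). I'll move over it, high up, and measure with the wrist camera.

```bash
python3 -m inch '[[[0,0,-0.05,0,0,0,1],[0,0,-0.05,0,0,0,1],[-0.028,-0.028,0,0,0,0,1],[-0.028,-0.028,0,0,0,0,1],[-0.028,-0.028,0,0,0,0,1],[-0.028,-0.028,0,0,0,0,1],[-0.028,-0.028,0,0,0,0,1],[-0.028,-0.028,0,0,0,0,1],[-0.028,-0.028,0,0,0,0,1],[-0.028,-0.028,0,0,0,0,1],[-0.028,-0.028,0,0,0,0,1],[-0.028,-0.028,0,0,0,0,1],[-0.028,-0.028,0,0,0,0,1],[-0.028,-0.028,0,0,0,0,1],[-0.028,-0.028,0,0,0,0,1],[-0.028,-0.028,0,0,0,0,1]]]'
python3 -m inch '[[[-0.028,-0.028,0,0,0,0,1],[-0.028,-0.028,0,0,0,0,1],[-0.028,-0.028,0,0,0,0,1],[-0.028,-0.028,0,0,0,0,1],[0,0,0,0,0,8.5,1],[0,0,0,0,0,8.5,1],[0,0,0,0,0,8.5,1],[0,0,0,0,0,8.5,1],[0,0,0,0,0,8.5,1],[0,0,0,0,0,8.5,1],[0,0,0,0,0,8.5,1],[0,0,0,0,0,8.5,1],[0,0,0,0,0,8.5,1],[0,0,0,0,0,0,1],[0,0,0,0,0,0,1]]]'
cat > m.py <<'E'
from h import *
def blobs(s):
    hsv=cv2.cvtColor(s["frame"],cv2.COLOR_BGR2HSV); out={}
    for c,m in(("red",cv2.inRange(hsv,(0,130,70),(8,255,255))|cv2.inRange(hsv,(172,130,70),(180,255,255))),("yel",cv2.inRange(hsv,(20,120,90),(35,255,255)))):
        k,_,st,ce=cv2.connectedComponentsWithStats(m)
        out[c]=[(st[i],ce[i]) for i in range(1,k) if st[i,4]>300]
    return out
E
python3 - <<'E'
from m import *
o=robot.get_obs(); s=robot.snapshot("wrist"); cv2.imwrite("pics/w1.png",s["frame"])
print(o["clock"],o["position"],o["tcp_rot"],o["joint_positions"].round(3) if hasattr(o["joint_positions"],'round') else o["joint_positions"])
print(np.array(s["tool_from_camera"]).round(3))
for c,l in blobs(s).items():
    for st,ce in l: print(c,st,ce.round(1),depthpt(s,ce,o).round(3))
E
```

```text
clock: 1.75
position: [0.4408, 0.1168, 0.299]
tcp_rot: [3.141, 0.0, 2.868]
force: [0.9, 0.6, 0.7]
width: 1.0
gripper_force: 0.0
clock: 3.25
position: [0.5179, -0.0198, 0.2988]
tcp_rot: [-3.141, -0.0, 1.537]
force: [-0.1, 0.0, -0.9]
width: 1.001
gripper_force: 0.0
3.25 [ 0.51785732 -0.01977004  0.29884945] [-3.14131686e+00 -1.17332587e-04  1.53701979e+00] [-0.166  0.244  1.672  0.     1.226 -0.132]
[[-0.001 -0.946 -0.323  0.084]
 [ 1.    -0.001 -0.     0.001]
 [-0.    -0.323  0.946 -0.175]
 [ 0.     0.     0.     1.   ]]
red [ 183   31   75   79 4274] [220.   70.4] [0.425 0.114 0.082]
red [ 298  181   60   61 2624] [326.9 210.8] [ 0.524 -0.011  0.163]
red [400 207  30  30 684] [415.1 221.8] [ 0.632 -0.058  0.038]
yel [ 295  307   54   58 2284] [321.3 334.6] [ 0.515 -0.133  0.162]
```

```bash
cat >> m.py <<'E'
def cloud(s,o=None):
    v,u=np.mgrid[:480,:640]; n=cv2.undistortPoints(np.c_[u.ravel(),v.ravel()].astype(float)[:,None],K(s),np.array(s["D"],float))[:,0]
    Rc,t=pose(s,o); z=s["range_z"].ravel()[:,None]
    return ((np.c_[n,np.ones(len(n))]*z)@Rc.T+t).reshape(480,640,3)
def discs(s,o=None):
    "knob-top discs (z 0.156..0.170): bounding centre and mean in world, pixel centroid"
    P=cloud(s,o); m=((P[...,2]>.155)&(P[...,2]<.171)&(abs(P[...,0]-.52)<.07)&(abs(P[...,1]+.08)<.16)).astype(np.uint8)
    k,_,st,ce=cv2.connectedComponentsWithStats(m); l=_
    return [(st[i],ce[i],P[l==i]) for i in range(1,k) if st[i,4]>100]
E
python3 - <<'E'
from m import *
o=robot.get_obs(); S={n:robot.snapshot(n) for n in("wrist","top","scene")}
for n,s in S.items():
    oo=o if n=="wrist" else None
    for st,ce,p in discs(s,oo):
        print(n,st,ce.round(1),"mean",p.mean(0).round(4),"mid",((p.min(0)+p.max(0))/2).round(4),"ext",np.ptp(p,0).round(3),"plane",onplane(s,ce,.163,oo).round(4))
    if n!="wrist": cv2.imwrite(f"pics/{n}1.png",cv2.resize(s["frame"][180:330,230:480],None,fx=3,fy=3))
E
```

```text
wrist [ 304  196   47   46 1639] [327.4 218.6] mean [ 0.5243 -0.0176  0.1622] mid [ 0.5241 -0.0189  0.1599] ext [0.04  0.041 0.01 ] plane [ 0.5243 -0.0173  0.163 ]
wrist [ 301  326   42   39 1217] [321.2 345. ] mean [ 0.5145 -0.1452  0.1616] mid [ 0.5146 -0.1474  0.1597] ext [0.041 0.04  0.009] plane [ 0.5145 -0.1442  0.163 ]
top [372 255  17  17 227] [380.1 263.3] mean [ 0.5164 -0.1495  0.1629] mid [ 0.5173 -0.1497  0.1627] ext [0.038 0.039 0.015] plane [ 0.5164 -0.1495  0.163 ]
scene [304 228  20  18 281] [313.3 236.6] mean [ 0.5213 -0.0226  0.1627] mid [ 0.522  -0.0214  0.162 ] ext [0.04  0.041 0.014] plane [ 0.5211 -0.0229  0.163 ]
scene [339 272  22  20 323] [349.8 281. ] mean [ 0.5116 -0.1519  0.1627] mid [ 0.5127 -0.1504  0.1623] ext [0.04  0.04  0.014] plane [ 0.5115 -0.1521  0.163 ]
```

View pics/w1.png

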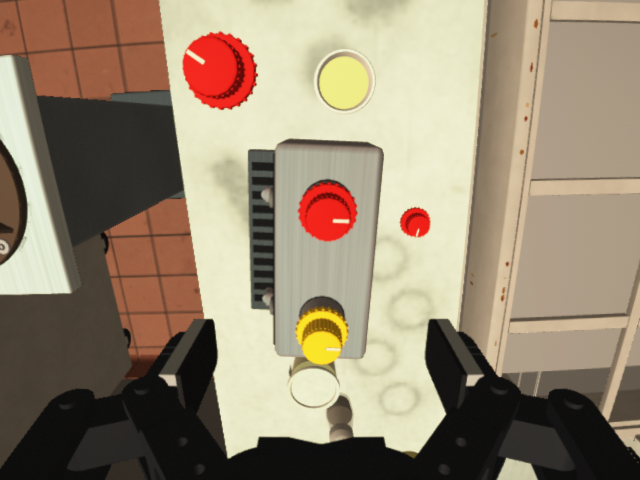

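Wrist view: red knob top at (327,219) with its white mark toward +x, yellow knob top at (321,345), ramekin at (344,80), large decoy at (220,70), small decoy at (416,222). The views agree on about (0.524, -0.020, 0.163), with a 40 mm disc. I'll go lower and triangulate.

```bash
python3 -m inch '[[[0,0.003,-0.0,0,0,0,1],[0,0.003,0.03,0,0,0,1],[0,0,0.03,0,0,0,1],[0,0,0.02,0,0,0,1],[0,0,0,0,0,0,1],[0,0,0,0,0,0,1]]]'
python3 - <<'E'
from m import *
o=robot.get_obs(); s=robot.snapshot("wrist"); cv2.imwrite("pics/w2.png",s["frame"])
c=robot.snapshot("scene")
D=discs(s,o);E=discs(c)
D=[d for d in D if abs(d[2].mean(0)[1]+.02)<.03]
E=[d for d in E if abs(d[2].mean(0)[1]+.02)<.03]
for d in D+E: print(d[0],d[1].round(1),d[2].mean(0).round(4),((d[2].min(0)+d[2].max(0))/2).round(4),np.ptp(d[2],0).round(3))
w1=(np.array([.51785732,-.01977004,.29884945]),np.array([-3.14131686,-1.17332587e-04,1.53701979]))
o1=dict(position=w1[0],tcp_rot=w1[1])
a=ray(s,D[0][1],o)
print("wrist2-wrist1",tri(a,ray(s,(327.4,218.6),o1)),"wrist2-scene",tri(a,ray(c,E[0][1])))
print(o["position"],o["tcp_rot"])
E
```

```text
clock: 4.05
position: [0.5243, -0.0201, 0.2195]
tcp_rot: [3.141, -0.0, 1.533]
force: [0.7, 0.1, 0.4]
width: 0.996
gripper_force: 0.0
[ 290  219   61   59 2721] [319.8 248.2] [ 0.5245 -0.0172  0.1622] [ 0.5244 -0.0192  0.1602] [0.041 0.041 0.01 ]
[304 228  20  19 281] [313.5 236.7] [ 0.5214 -0.0229  0.1627] [ 0.5229 -0.0204  0.1623] [0.039 0.042 0.014]
wrist2-wrist1 (array([ 0.52437293, -0.01891748,  0.15676735]), np.float64(7.620318313563498e-05)) wrist2-scene (array([ 0.52434303, -0.01895579,  0.1565899 ]), np.float64(0.00014340545568293275))
[ 0.52432219 -0.02005791  0.21952938] [ 3.14142562e+00 -6.24757886e-05  1.53299713e+00]
```

View pics/w2.png

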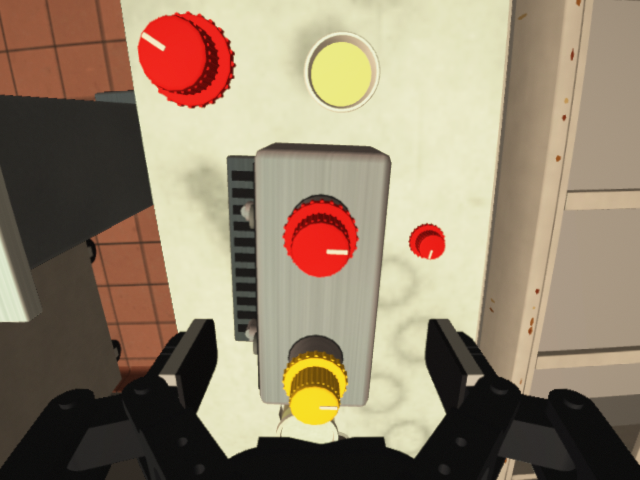

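Wrist view 2: red knob top centre is at (320,249), centred between the fingers, and nothing is under the finger paths. Both triangulations give (0.524, -0.019, about 0.157–0.163), which matches. Descend and grip.

```bash
python3 -m inch '[[[0,0,0.03,0,0,0,1],[0,0,0.03,0,0,0,1],[0,0,0.02,0,0,0,1],[0,0,0.001,0,0,0,1],[0,0,0,0,0,0,1]]]' 40
python3 -m inch '[[[0,0,0,0,0,0,0],[0,0,0,0,0,0,-0.3],[0,0,0,0,0,0,-1],[0,0,0,0,0,0,-1],[0,0,0,0,0,0,-1],[0,0,0,0,0,0,-1],[0,0,0,0,0,0,-1],[0,0,0,0,0,0,-1]]]' 40
python3 - <<'E'
from m import *
o=robot.get_obs(); print({k:np.round(o[k],3) for k in("force","torque","width","gripper_force","joint_positions")})
s=robot.snapshot("scene"); cv2.imwrite("pics/s2.png",cv2.resize(s["frame"][170:320,230:430],None,fx=4,fy=4,interpolation=cv2.INTER_CUBIC))
E
```

```text
clock: 4.65
position: [0.5245, -0.0201, 0.139]
tcp_rot: [3.141, 0.0, 1.533]
force: [0.6, -0.6, 0.5]
width: 1.0
gripper_force: 0.0
clock: 5.45
position: [0.5239, -0.02, 0.138]
tcp_rot: [-3.142, -0.0, 1.533]
force: [0.2, 0.7, 0.6]
width: -0.004
gripper_force: 0.0
{'force': array([0.206, 0.653, 0.557]), 'torque': array([ 0.045, -0.016, -0.024]), 'width': np.float64(-0.004), 'gripper_force': np.float64(0.0), 'joint_positions': array([-0.164,  0.425,  1.874,  0.   ,  0.842, -0.126])}
```

View pics/s2.png

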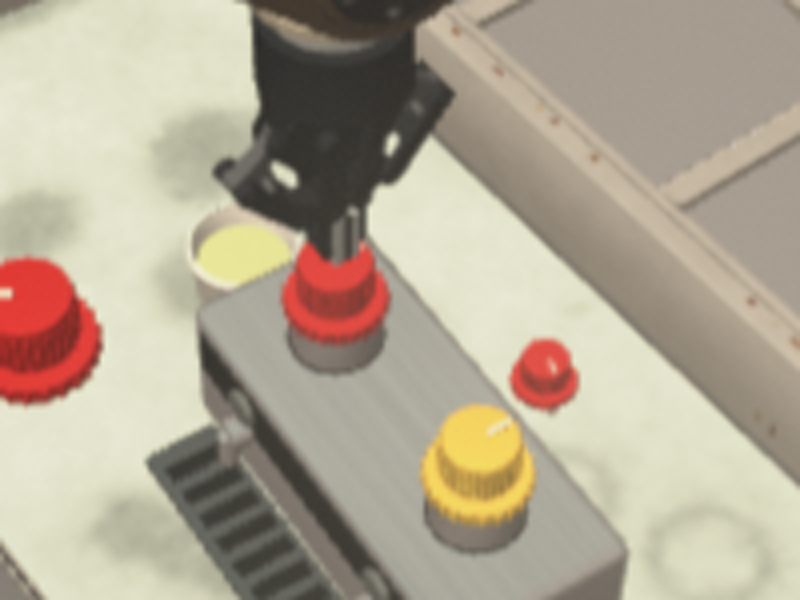

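The picture shows the fingers shut just above the red knob, at crop (340,240), and gripping nothing. I'll check the real fingertip height from depth.

Run:
```python
from m import *
s=robot.snapshot("scene"); P=cloud(s)
for v in range(214,246,2): print(v,s["frame"][v,316],P[v,316].round(3),P[v,313].round(3),P[v,319].round(3))
o=robot.get_obs(); t=robot.snapshot("top"); P=cloud(t)
m=(abs(P[...,0]-.524)<.1)&(abs(P[...,1]+.02)<.1)&(P[...,2]>.18); print(m.sum(), robot.grasp_offset)
w=robot.snapshot("wrist"); cv2.imwrite("pics/w3.png",w["frame"])
P=cloud(w,o); m=(abs(P[...,0]-.524)<.1)&(abs(P[...,1]+.02)<.1)&(w["range_z"]>0)
gray=w["frame"].max(2)
for v in range(200,420,10): print(v,w["frame"][v,320],P[v,320].round(3))
```

```text
214 [51 57 59] [ 0.518 -0.036  0.246] [ 0.512 -0.035  0.249] [ 0.526 -0.035  0.239]
216 [50 56 57] [ 0.517 -0.038  0.243] [ 0.51  -0.038  0.248] [ 0.527 -0.034  0.232]
218 [54 60 62] [ 0.526 -0.026  0.22 ] [ 0.512 -0.035  0.238] [ 0.528 -0.032  0.223]
220 [51 57 60] [ 0.525 -0.027  0.216] [ 0.514 -0.032  0.228] [ 0.529 -0.032  0.217]
222 [72 80 83] [ 0.52  -0.033  0.218] [ 0.513 -0.033  0.223] [ 0.528 -0.032  0.212]
224 [73 80 84] [ 0.523 -0.029  0.207] [ 0.514 -0.032  0.216] [ 0.528 -0.033  0.207]
226 [72 78 83] [ 0.522 -0.031  0.204] [ 0.513 -0.033  0.211] [ 0.528 -0.032  0.2  ]
228 [72 79 83] [ 0.521 -0.033  0.2  ] [ 0.518 -0.027  0.196] [ 0.529 -0.032  0.193]
230 [71 78 82] [ 0.521 -0.032  0.192] [ 0.516 -0.029  0.193] [ 0.527 -0.034  0.19 ]
232 [72 79 83] [ 0.521 -0.032  0.186] [ 0.518 -0.026  0.183] [ 0.53  -0.03   0.178]
234 [ 72  79 103] [ 0.52  -0.034  0.183] [ 0.517 -0.027  0.178] [ 0.532 -0.027  0.167]
236 [ 67  75 220] [ 0.526 -0.025  0.163] [ 0.517 -0.027  0.171] [ 0.531 -0.029  0.163]
238 [ 65  73 225] [ 0.523 -0.03   0.164] [ 0.517 -0.027  0.166] [ 0.528 -0.032  0.163]
[... 412 characters left out ...]
006 0.115]
240 [ 23  32 233] [0.528 0.064 0.313]
250 [ 23  32 233] [0.525 0.001 0.136]
260 [ 8 11 86] [0.525 0.001 0.149]
270 [  9  11 104] [0.525 0.    0.16 ]
280 [ 24  31 234] [ 0.525 -0.004  0.162]
290 [ 24  33 234] [ 0.525 -0.008  0.163]
300 [ 24  32 235] [ 0.525 -0.013  0.163]
310 [10 11 11] [ 0.525 -0.009  0.179]
320 [ 8 10 11] [ 0.525 -0.009  0.188]
330 [10 11 11] [ 0.525 -0.009  0.194]
340 [ 9 10 11] [ 0.525 -0.008  0.202]
350 [22 23 26] [ 0.525 -0.008  0.208]
360 [35 39 43] [ 0.525 -0.013  0.207]
370 [34 38 41] [ 0.524 -0.017  0.207]
380 [34 38 41] [ 0.524 -0.022  0.207]
390 [34 38 42] [ 0.524 -0.026  0.207]
400 [35 38 42] [ 0.524 -0.03   0.207]
410 [47 53 62] [ 0.52  -0.124  0.11 ]
```

View pics/w3.png

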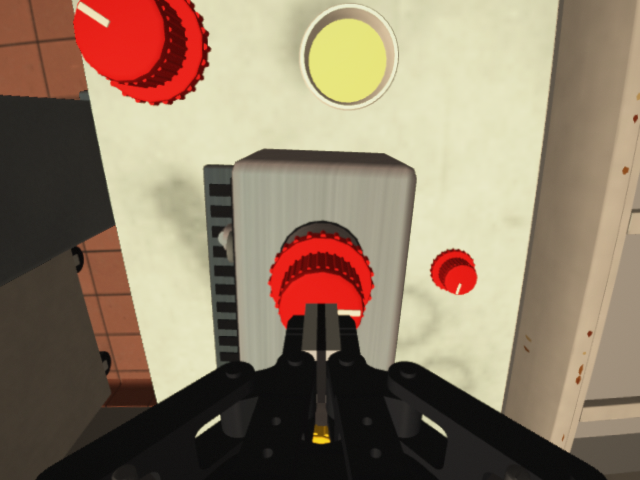

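Wrist view: the shut fingers end at about (320,305), above the knob top (320,290). Depth puts the tips near z 0.174 while the TCP reads 0.138. I'll open up and measure where the tips really are relative to the TCP.

```bash
cat > tip.py <<'E'
from m import *
o=robot.get_obs(); w=robot.snapshot("wrist"); P=cloud(w,o)
Rt=R.from_euler('xyz',o["tcp_rot"]).as_matrix(); Q=(P-np.array(o["position"]))@Rt   # tool coords
m=(w["frame"].max(2)<150)&(abs(Q[...,0])<.012)&(abs(Q[...,1])<.065)&(Q[...,2]<.01)&(Q[...,2]>-.12)&(w["range_z"]>0)&(np.mgrid[:480,:640][0]>230)
q=Q[m]; print(o["position"],o["width"],len(q))
for lo in np.arange(-.065,.065,.01):
    r=q[(q[:,1]>=lo)&(q[:,1]<lo+.01)]
    if len(r)>5: print("tool y %.3f n %d front-most z %.4f median %.4f"%(lo+.005,len(r),np.percentile(r[:,2],98),np.median(r[:,2])))
E
python3 tip.py
python3 -m inch '[[[0,0,0,0,0,0,1],[0,0,0,0,0,0,1],[0,0,0,0,0,0,1],[0,0,0,0,0,0,1],[0,0,0,0,0,0,1],[0,0,0,0,0,0,1],[0,0,0,0,0,0,1]]]'
python3 tip.py
```

```text
[ 0.52392461 -0.01998692  0.13797587] 0.0011597511762165722 26735
tool y -0.060 n 165 front-most z -0.1103 median -0.1150
tool y -0.050 n 873 front-most z -0.1003 median -0.1120
tool y -0.040 n 2848 front-most z -0.0887 median -0.1072
tool y -0.030 n 3504 front-most z -0.0829 median -0.0950
tool y -0.020 n 2015 front-most z -0.0175 median -0.0882
tool y -0.010 n 1102 front-most z -0.0398 median -0.0597
tool y 0.000 n 4683 front-most z -0.0397 median -0.0807
tool y 0.010 n 1572 front-most z -0.0396 median -0.0631
tool y 0.020 n 1714 front-most z -0.0170 median -0.0875
tool y 0.030 n 3284 front-most z -0.0814 median -0.0927
tool y 0.040 n 3542 front-most z -0.0870 median -0.1058
tool y 0.050 n 1174 front-most z -0.0993 median -0.1117
tool y 0.060 n 259 front-most z -0.1096 median -0.1146
clock: 6.4
position: [0.5239, -0.02, 0.138]
tcp_rot: [3.142, -0.0, 1.533]
force: [-0.1, -0.7, -0.1]
width: 0.999
gripper_force: 0.0
[ 0.52392792 -0.01997741  0.13798483] 0.9994629677838588 25836
tool y -0.060 n 4161 front-most z -0.0878 median -0.1000
tool y -0.050 n 2411 front-most z -0.0523 median -0.0940
tool y -0.040 n 3180 front-most z -0.0471 median -0.0720
tool y -0.030 n 15 front-most z 0.0093 median 0.0080
tool y -0.020 n 477 front-most z -0.0060 median -0.1119
tool y -0.010 n 1780 front-most z -0.1047 median -0.1117
tool y 0.000 n 1612 front-most z -0.1062 median -0.1124
tool y 0.010 n 1777 front-most z -0.1047 median -0.1119
tool y 0.020 n 757 front-most z -0.0059 median -0.1116
tool y 0.030 n 18 front-most z 0.0095 median 0.0071
tool y 0.040 n 2843 front-most z -0.0472 median -0.0716
tool y 0.050 n 2407 front-most z -0.0518 median -0.0858
tool y 0.060 n 4398 front-most z -0.0650 median -0.0994
```

The measured tips sit about 37 mm (shut) to 47 mm (open) behind the reported TCP, so I'll trust the measurement: descend another 38 mm and close.

```bash
python3 -m inch '[[[0,0,0.010,0,0,0,1],[0,0,0.010,0,0,0,1],[0,0,0.010,0,0,0,1],[0,0,0.008,0,0,0,1],[0,0,0,0,0,0,1]]]' 40
python3 -m inch '[[[0,0,0,0,0,0,-1],[0,0,0,0,0,0,-1],[0,0,0,0,0,0,-1],[0,0,0,0,0,0,-1],[0,0,0,0,0,0,-1],[0,0,0,0,0,0,-1]]]' 40
python3 - <<'E'
from m import *
o=robot.get_obs(); print({k:np.round(o[k],3) for k in("position","tcp_rot","force","torque","width","gripper_force","joint_positions")})
E
```

```text
clock: 6.95
position: [0.5233, -0.0199, 0.0985]
tcp_rot: [-3.139, -0.0, 1.533]
force: [0.3, -0.5, -0.6]
width: 1.0
gripper_force: 0.0
clock: 7.55
position: [0.5246, -0.0201, 0.1023]
tcp_rot: [3.139, 0.0, 1.533]
force: [-5.4, -0.5, 23.6]
width: 0.458
gripper_force: 54.5
{'position': array([ 0.525, -0.02 ,  0.102]), 'tcp_rot': array([3.139, 0.   , 1.533]), 'force': array([-5.399, -0.48 , 23.61 ]), 'torque': array([ 0.04 ,  1.13 , -0.008]), 'width': np.float64(0.458), 'gripper_force': np.float64(54.488), 'joint_positions': array([-0.164,  0.476,  1.908, -0.   ,  0.754, -0.126])}
```

Gripped at width 0.458 (39 mm), with some upward push from the finger swing. I'll relieve it, then try a small turn.

```bash
cat > st.py <<'E'
from m import *
o=robot.get_obs(); print({k:np.round(o[k],3).tolist() for k in("clock","position","tcp_rot","force","torque","width","gripper_force")}, round(float(o["joint_positions"][5]),3))
E
python3 -m inch '[[[0,0,-0.0015,0,0,0,-1],[0,0,-0.0015,0,0,0,-1],[0,0,0,0,0,0,-1],[0,0,0,0,0,0,-1]]]'; python3 st.py
python3 -m inch '[[[0,0,0,0,0,-2,-1],[0,0,0,0,0,-2,-1],[0,0,0,0,0,-2,-1],[0,0,0,0,0,0,-1]]]'; python3 st.py
```

```text
clock: 7.95
position: [0.5238, -0.02, 0.1028]
tcp_rot: [-3.141, -0.0, 1.533]
force: [-0.0, -0.4, -1.5]
width: 0.454
gripper_force: 49.8
{'clock': 7.95, 'position': [0.524, -0.02, 0.103], 'tcp_rot': [-3.141, -0.0, 1.533], 'force': [-0.043, -0.447, -1.515], 'torque': [0.05, 0.004, -0.016], 'width': 0.454, 'gripper_force': 49.808} -0.126
clock: 8.35
position: [0.5238, -0.02, 0.1027]
tcp_rot: [-3.141, -0.0, 1.638]
force: [0.2, 0.7, -2.3]
width: 0.454
gripper_force: 49.8
{'clock': 8.35, 'position': [0.524, -0.02, 0.103], 'tcp_rot': [-3.141, -0.0, 1.638], 'force': [0.229, 0.732, -2.319], 'torque': [0.014, 0.008, -0.037], 'width': 0.454, 'gripper_force': 49.807} -0.231
```

```bash
python3 -m inch '[[[0,0,0,0,0,-2,-1],[0,0,0,0,0,-2,-1],[0,0,0,0,0,-2,-1],[0,0,0,0,0,0,-1]]]'; python3 st.py
```

```text
clock: 8.75
position: [0.5239, -0.02, 0.1028]
tcp_rot: [-3.141, -0.0, 1.742]
force: [-0.1, 0.8, -0.9]
width: 0.452
gripper_force: 49.8
{'clock': 8.75, 'position': [0.524, -0.02, 0.103], 'tcp_rot': [-3.141, -0.0, 1.742], 'force': [-0.14, 0.791, -0.945], 'torque': [-0.006, -0.031, -0.003], 'width': 0.452, 'gripper_force': 49.808} -0.335
```

It turns freely counterclockwise past 0.2 rad, so that is the loosening way. I'll continue to about 1.3 rad.

```bash
python3 -m inch '[[[0,0,0,0,0,-4.2,-1],[0,0,0,0,0,-4.2,-1],[0,0,0,0,0,-4.2,-1],[0,0,0,0,0,-4.2,-1],[0,0,0,0,0,-4.2,-1],[0,0,0,0,0,-4.2,-1],[0,0,0,0,0,-4.2,-1],[0,0,0,0,0,-4.2,-1],[0,0,0,0,0,-4.2,-1],[0,0,0,0,0,-4.2,-1],[0,0,0,0,0,-4.2,-1],[0,0,0,0,0,-4.2,-1],[0,0,0,0,0,-4.2,-1],[0,0,0,0,0,-4.2,-1],[0,0,0,0,0,-4.2,-1],[0,0,0,0,0,0,-1],[0,0,0,0,0,0,-1]]]'
python3 st.py
python3 - <<'E'
from m import *
w=robot.snapshot("wrist"); s=robot.snapshot("scene")
cv2.imwrite("pics/w4.png",np.hstack([w["frame"][180:480,160:480],cv2.resize(s["frame"][180:330,230:430],(400,300))]))
E
```

```text
clock: 10.45
position: [0.5239, -0.02, 0.1029]
tcp_rot: [3.142, -0.0, 2.839]
force: [0.4, -0.1, -1.9]
width: 0.455
gripper_force: 49.8
{'clock': 10.45, 'position': [0.524, -0.02, 0.103], 'tcp_rot': [3.142, -0.0, 2.839], 'force': [0.407, -0.088, -1.934], 'torque': [-0.041, 0.017, -0.022], 'width': 0.455, 'gripper_force': 49.811} -1.432
```

View pics/w4.png

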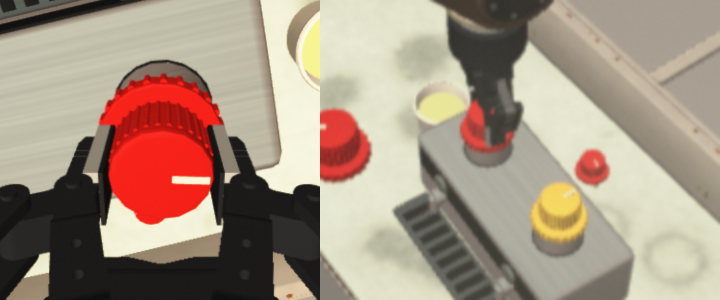

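The picture shows the knob between the pads, its white mark still pointing at the right finger (190,180). The cap therefore turned with the gripper by about 1.3 rad, and the yellow cap is untouched. Lift gently first, then to 10 cm.

```bash
python3 -m inch '[[[0,0,-0.002,0,0,0,-1],[0,0,-0.003,0,0,0,-1],[0,0,-0.003,0,0,0,-1],[0,0,0,0,0,0,-1]]]' 50; python3 st.py
```

```text
clock: 10.95
position: [0.5242, -0.02, 0.1115]
tcp_rot: [3.141, 0.001, 2.841]
force: [0.5, -0.4, -1.9]
width: 0.454
gripper_force: 59.3
{'clock': 10.95, 'position': [0.524, -0.02, 0.112], 'tcp_rot': [3.141, 0.001, 2.841], 'force': [0.541, -0.365, -1.92], 'torque': [0.008, -0.02, -0.01], 'width': 0.454, 'gripper_force': 59.268} -1.435
```

It lifts freely, with no added force.

```bash
python3 -m inch '[[[0,0,-0.008,0,0,0,-1],[0,0,-0.01,0,0,0,-1],[0,0,-0.01,0,0,0,-1],[0,0,-0.01,0,0,0,-1],[0,0,-0.01,0,0,0,-1],[0,0,-0.01,0,0,0,-1],[0,0,-0.01,0,0,0,-1],[0,0,-0.01,0,0,0,-1],[0,0,-0.01,0,0,0,-1],[0,0,-0.004,0,0,0,-1],[0,0,0,0,0,0,-1],[0,0,0,0,0,0,-1],[0,0,0,0,0,0,-1],[0,0,0,0,0,0,-1],[0,0,0,0,0,0,-1]]]'
python3 st.py
python3 - <<'E'
from m import *
o=robot.get_obs();w=robot.snapshot("wrist"); s=robot.snapshot("scene")
cv2.imwrite("pics/w5.png",np.hstack([w["frame"][180:480,160:480],cv2.resize(s["frame"][180:330,230:430],(400,300))]))
P=cloud(w,o); h=cv2.cvtColor(w["frame"],cv2.COLOR_BGR2HSV); m=((h[...,0]<8)|(h[...,0]>172))&(h[...,1]>130)&(h[...,2]>70)&(P[...,2]>.2)&(P[...,2]<.3)
p=P[m]; print(len(p),p.mean(0).round(3),np.percentile(p,[2,98],axis=0).round(3))
E
```

```text
clock: 12.45
position: [0.5238, -0.02, 0.2027]
tcp_rot: [-3.142, -0.001, 2.842]
force: [0.4, 0.9, -1.8]
width: 0.454
gripper_force: 59.3
{'clock': 12.45, 'position': [0.524, -0.02, 0.203], 'tcp_rot': [-3.142, -0.001, 2.842], 'force': [0.411, 0.923, -1.789], 'torque': [0.028, -0.039, -0.005], 'width': 0.454, 'gripper_force': 59.287} -1.435
12853 [ 0.515 -0.017  0.254] [[ 0.498 -0.037  0.23 ]
 [ 0.539  0.004  0.264]]
```

View pics/w5.png

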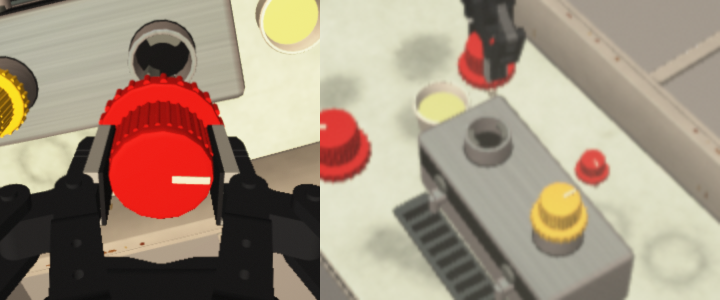

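The picture shows the open neck at crop (163,50) left and (488,140) right, with the cap held level above it. Its top is at z 0.263, so its origin is at about 0.226, 10 cm up. Handing in.

```bash
python3 -c "
from cell import robot
print(robot.job_done())"
```

```text
the job is handed in; nothing more can be done
None
```

The red cap turned freely counterclockwise, so I loosened it about 1.3 rad, lifted it straight up, and handed in with it held level about 10 cm above its own neck; the yellow cap and the things round the dispenser were not touched (no verdict came back).

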